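Click the torch into the lantern's charging port

ROBOT

A 6-joint arm with a two-finger parallel gripper is mounted at the origin on the work surface. World frame = base frame: x ahead of the robot, y to its left, z up, the work surface at z = 0. Lengths are in m, angles in rad, forces in N, time in s.
With the tool pointing down it reaches from about 0.375 to 0.975 m from the base axis. Payload 3.8 kg.
Tool frame: the origin (TCP) lies on the centre line of the jaws, within the pads' length; the fingertips stand 14 mm ahead of it and the grasp point (between the pads) lies 5 mm behind it; z points along the fingers, y is the line along which they close (so a half turn about z gives the same grasp; the last joint's range is limited). The gripper opens to 85 mm and grips with 20 to 120 N. Pads are 22 mm wide; open, the fingers measure 114 mm over their backs; the gripper's body (76 mm by 85 mm) begins 54 mm behind the grasp point. The pads swing forward as they close: fully open they stand 13 mm farther back than shut.
Start: joints at [1.194, 0.264, 1.604, -0, 1.274, -0.037], TCP at [0.225, 0.636, 0.213] pointing down, gripper open.
Joint ranges: [-2.63, 2.63], [-0.94, 2.18], [0.31, 2.57], [-1.31, 4.45], [0, 2.66], [-2.55, 2.55]. Speed limits (rad/s): [2.57, 2.57, 3.14, 3.14, 3.14, 3.14].

INTERFACE

Orientations are given as a rotation vector (axis times angle).
In Python, from workcell import bot, eyes, spot_in gives the robot as it stands.
- The arm moves only by the tool carry_out, never from a script. Its argument "series" is text: rows parted by semicolons, each of 4 numbers parted by spaces: the shift along the world's x, y, z in m, then the turn about the world's z in degrees. In form: tx ty tz roll; .... A call has 1 to 20 rows; each row shifts and turns the commanded pose from where the row before left it; what a row does not reach is not made up. A row lasts 1/8 s, in which the tool goes at most 62.5 mm and 10.7 degrees, less where a joint would pass 70% of its speed; a pose out of reach is approached as far as the arm can. A call is refused whole if a number of a shift passes 0.0625 or a number of a turn 10.7, either way. A call with a gripper value outside its range is refused whole. "jaw" is the gripper command: -1 is shut, 1 is fully open, values between are in proportion, set as the call begins (left out, the last holds). The fingers move at their own pace and stop on an object; "grip_force" is the grip in N (left out, the last holds). Time passes only in rows, so rows that do not move let the fingers close. It gives the time, the measured TCP pose, the force, the opening and the grip force at its end, in the units of the state.
- bot.read_state(): the state, without advancing time (a new reading comes with each control period).
- eyes.read_camera(name): name is "scene" or "top" or "wrist"; returns (picture, depth): 384x512x3 uint8, blue, green, red; 384x512 float32, m along the optical axis (not along the pixel's ray), 0 where there is no reading.
- eyes.get_calibration(name): a dict with "K" (3x3 intrinsics, pixels), "position" and "rotation" of the camera in the world; the wrist camera has in their place "T_tool_cam" (4x4, takes a point from camera to tool coordinates, whose origin is the TCP and whose axes are the flange's). Camera axes: x right, y down, z forward; pixel columns grow to the right and rows downward; lengths in m; the calibration is good to about 2 mm. A picture is of the moment at which its call begins: read the wrist's pose just before it. get_calibration takes no time and is no camera call.
- bot.finish_job(): hands the job in; it is judged then, once.
Trained networks look in the newest picture that a camera, given by its name, has taken for a name from the list of things; names that differ only in an ending like _2 or _b are one class to them, and where a whole thing is asked for, a point or a joint stands for the part that bears it (a point fixed in the world has none). Each returns a list of dicts, best first, with "score" (0 to 1); they miss things now and then, are a little off and sometimes report something else, mostly with a low value. They report only what shows in the picture. A call takes as long as a camera call. They do not tell look-alikes from the thing itself.
- spot_in(camera, target): "rect" ([centre column, centre row, width, height] in pixels, round what is visible of it).
The state is a dict: "time": time; "q": joint angles; "joint_vel": joint speeds; "joint_torque": joint torques, N m; "tool_pos": TCP position; "tcp_rot": TCP orientation; "wrist_force": force on the tool from outside, world axes, zero at the start; "torque": the same for the moment, N m; "width": opening from 0.0 (shut) to 1.0 (fully open); "grip_force": force on a finger pad.
Only numpy, scipy, OpenCV 4.12 (cv2) and the standard library are available. Lean on these libraries where they do the work, as an engineer would, in place of code of your own. Each camera call takes 0.05 s, during which the arm holds its last target. There are 200 camera calls.

TASK

The black torch is lying in the blue box with only its plug end showing. Draw it right out of the box, lay it down on the plank and let go, then take it again by its black body and push its plug fully home into the green lantern's port until both yellow catches snap shut behind the plug's rim; let go and leave it there. Do not knock over or shift the glass jar, spoon, steel tumbler or bowl on the shelf.

Things in the scene. Friction and masses are not known exactly. Their poses are not given: they have to be found in the camera images.
- torch_tip (a point): Plug end of the black plastic torch, on its long axis; x runs from plug to lamp end, z up. Torch: 180 mm long, about 200 g, lies flat with its axis 20 mm up, balances 90 to 110 mm from the tip. From the tip: cone to 12 mm (radius 9 to 16), rim of radius 16 to 20 mm, groove of radius 11.5 to 36 mm, grey tube of radius 16 to 60 mm, then the black body.
- torch_body (a point): Centre of the torch's black body, a rounded square bar 40 x 40 mm, 120 mm long; 120 mm from the plug tip along +x. Axes as torch_tip. At the start it lies in the blue box and only 60 to 70 mm of the plug end sticks out of the open front: too little to push the plug home by, so the torch must be regrasped.
- port (a point): Centre of the port's mouth, 45 mm above the plank, in the face of a green block 64 mm wide, 80 mm high. +x points level straight into the port, z up. Bore 35 mm across, 66 mm deep, 6 mm chamfer. The catches snap shut when the plug tip is 57 mm in; fully home it is 60 mm in, with the black body against the block's face and torch x along port -x.
- catch_left (a joint): Sprung yellow catch on the +y side of the port (its tab stands out of the side of the block). 0 = shut, grows (m) as the plug's rim presses it aside, about 0.0035 as the rim passes. The two catches together resist the plug with roughly 3 to 15 N while the cone opens them, with the plug tip 30 to 42 mm deep, and rub with about 5 N after that.
- catch_right (a joint): The same catch on the -y side of the port.
- tier_mouth (a point): Centre of the open front of the blue box (one tier of a stacking box, fixed to the shelf), 23 mm above the plank. -x points straight out of the box. The box is 140 mm long, 100 mm wide, with 3 mm walls and floor and a clear lid whose top is 55 mm above the plank; it covers the torch's body.
- jar: Bystander: glass jar with a red cap, 60 mm across, 85 mm high, origin under its centre.
- spoon: Bystander: steel spoon 170 mm long, lying, origin at its underside.
- tumbler: Bystander: steel tumbler 72 mm across, 100 mm high, origin under its centre.
- bowl: Bystander: aluminium bowl 110 mm across, 50 mm high, origin under its centre.
- lantern: The green lantern, fixed to the shelf: base 100 mm wide, clear lamp 72 mm across above it, 165 mm high. Origin under the lamp's centre, on the plank, 105 mm along port +x from the port's mouth; axes as the port's. Any yaw.
- shelf_top (a point): Middle of the top of the fixed shelf (planks on two brick supports), level, 165 mm above the table (z = 0.165); the top runs from x = 0.38 to 0.82 and y = -0.62 to 0.62.
Not all that is in view belongs to the job. There is more than one size of the part that bears torch_tip; the job needs the larger.

How it is judged:
On the way:
1. the torch lies on the plank, wholly out of the blue box, still and let go (x of torch_body in the frame of tier_mouth below -0.055 m and height (world z) of each of torch_body, torch_tip below 0.19 m and linear speed of torch below 0.02 m/s and contact force between torch and the fingers below 0.2 N), for 0.2 s.
At the end, for the whole second after the job is handed in: The torch's plug is in the lantern's port with its tip 55.5 to 64 mm deep and within 6 mm of the axis sideways, the torch in line within 0.14 rad, both catches shut to within 1.5 mm, the torch still and let go (x of torch_tip in the frame of port between 0.0555 and 0.064 m and y of torch_tip in the frame of port between -0.006 and 0.006 m and angle between the x axis of torch_tip and the x axis of port, either way round below 0.14 rad and value of joint each of catch_left, catch_right below 0.0015 m and linear speed of torch below 0.02 m/s and contact force between torch and the fingers below 0.2 N); the robot touches nothing.
It fails at once if the jar, spoon, tumbler or bowl is shifted more than 30 mm (distance of any of jar, spoon, tumbler, bowl from where it was at the start of the episode above 0.03 m).
It fails at once if the jar, tumbler or bowl is tipped over (angle between any of jar, tumbler, bowl's own z axis and vertical above 0.6 rad).
It also fails if it takes over 61 s, if anything falls off the work surface, if the arm or the gripper's body presses on something with over 40 N, if the wrist force passes 120 N, or if a joint passes its speed limit or range.

## Working session

There is one attempt and no reset: what is moved stays moved. The work goes in short steps, Python scripts to look and compute and a tool call to move; the robot and the scene stay as the last step left them, time stands still between calls to the robot, and variables do not carry over. Pictures are saved under pics/ and viewed, at most 10 in all, crops included, and the job is handed in when it is done.

Besides the shell and the picture viewer there is one more tool, called after "Request:" by a JSON object that holds its "api" and its "payload", one argument or row to a line. carry_out: Moves the arm, as the interface text tells. Its arguments: {"type":"object","properties":{"series":{"type":"string"},"jaw":{"type":"number"},"grip_force":{"type":"number"}},"required":["series"]}

```bash
mkdir -p pics; cat > h.py <<'E'
import numpy as np, cv2
from workcell import bot, eyes, spot_in
from scipy.spatial.transform import Rotation as R
def cam(name):
    s=bot.read_state(); c=eyes.get_calibration(name); im,d=eyes.read_camera(name)
    if name=="wrist":
        T=np.eye(4);T[:3,:3]=R.from_rotvec(s["tcp_rot"]).as_matrix();T[:3,3]=s["tool_pos"];T=T@np.array(c["T_tool_cam"])
    else:
        T=np.eye(4);T[:3,:3]=np.array(c["rotation"]);T[:3,3]=c["position"]
    return im,d,np.array(c["K"]),T
def world(d,K,T):
    v,u=np.mgrid[:d.shape[0],:d.shape[1]]
    P=np.stack([(u-K[0,2])/K[0,0]*d,(v-K[1,2])/K[1,1]*d,d],-1)
    return P@T[:3,:3].T+T[:3,3]
E
python3 - <<'E'
from h import *
s=bot.read_state();print(s)
for n in ("scene","top"):
    im,d,K,T=cam(n); cv2.imwrite(f"pics/{n}0.png",im); W=world(d,K,T); np.savez(f"{n}0.npz",im=im,d=d,K=K,T=T,W=W)
    print(n,T[:3,3].round(3),K[0,0])
    for t in ("torch_tip","port","lantern","tier_mouth","catch_left","jar","spoon","tumbler","bowl"):
        for r in spot_in(n,t)[:3]:
            u,v,w,h=r["rect"]; p=W[int(min(v,383)),int(min(u,511))]
            print(t,round(r["score"],2),np.round(r["rect"]),p.round(3))
E
```

```text
{'time': 0.0, 'q': array([ 1.19409696e+00,  2.64763513e-01,  1.60540920e+00, -2.61491684e-05,
        1.27368071e+00, -3.68992146e-02]), 'joint_vel': array([ 0.00051109, -0.00105027, -0.00114939,  0.00182424, -0.0001819 ,
        0.00148448]), 'joint_torque': array([ 2.47493677e-03, -5.15117991e+01, -3.67309785e+01, -6.64991603e-05,
        1.29072263e-02, -2.43746092e-05]), 'tool_pos': array([0.22469811, 0.63567195, 0.21203608]), 'tcp_rot': array([-0.53110605, -3.09592569,  0.00348312]), 'wrist_force': array([-0.41575739,  0.40747218,  0.05391787]), 'torque': array([-0.11236361,  0.0293048 ,  0.04053598]), 'grip_force': 0.0, 'width': 0.9965891664617517}
scene [1.217 0.861 1.121] 412.12706342742916
torch_tip 0.5 [225. 161.  22.  17.] [3.39  3.034 3.295]
port 0.7 [301. 237.  44.  56.] [2.129 1.773 2.033]
port 0.55 [386. 254.  30.  41.] [1.814 1.458 1.719]
lantern 0.97 [300. 238.  37.  57.] [2.094 1.738 1.999]
lantern 0.54 [387. 254.  30.  41.] [1.809 1.453 1.713]
lantern 0.52 [204. 206.  21.  31.] [2.765 2.409 2.669]
tier_mouth 0.73 [216. 151.  40.  36.] [3.545 3.189 3.45 ]
jar 0.95 [
[... 270 characters left out ...]
031  1.375] 427.51650761183447
torch_tip 0.88 [372. 271.  34.  33.] [-0.166 -0.482  0.924]
torch_tip 0.49 [321. 172.  28.  18.] [-0.421 -0.737  0.669]
port 0.81 [149. 148.  73.  62.] [0.432 0.117 1.523]
lantern 0.57 [150. 148.  78.  66.] [0.432 0.117 1.523]
tier_mouth 0.95 [356. 172.  56.  40.] [-0.61  -0.926  0.48 ]
jar 0.61 [260. 106.  22.  26.] [-0.438 -0.753  0.652]
spoon 0.8 [216. 105.  54.  13.] [-0.224 -0.54   0.866]
spoon 0.26 [321. 171.  25.   7.] [-0.421 -0.737  0.669]
tumbler 0.96 [ 80. 207.  41.  24.] [1.212 0.896 2.302]
tumbler 0.43 [155. 151.  70.  57.] [0.429 0.113 1.519]
bowl 0.94 [450. 198.  40.  38.] [-1.024 -1.34   0.066]
bowl 0.52 [150. 146.  75.  62.] [0.427 0.111 1.517]
```

```bash
python3 - <<'E'
from workcell import eyes
import numpy as np
print(eyes.get_calibration("top")["rotation"], np.shape(eyes.get_calibration("wrist")["T_tool_cam"]))
E
sed -i 's/T\[:3,:3\]=np.array(c\["rotation"\])/T[:3,:3]=(R.from_rotvec(c["rotation"]) if np.size(c["rotation"])==3 else R.from_matrix(c["rotation"])).as_matrix()/' h.py
python3 - <<'E'
from h import *
big=[]
for n in ("scene","top"):
    z=np.load(n+"0.npz"); c=eyes.get_calibration(n)
    T=np.eye(4);T[:3,:3]=R.from_rotvec(c["rotation"]).as_matrix();T[:3,3]=c["position"]
    W=world(z["d"],z["K"],T); np.savez(f"{n}0.npz",im=z["im"],d=z["d"],K=z["K"],T=T,W=W)
    L={"scene":[(225,161),(300,237),(386,254),(216,151),(204,207),(227,237),(200,116)],"top":[(372,271),(321,172),(149,148),(356,172),(260,106),(216,105),(80,207),(450,198)]}[n]
    for u,v in L: print(n,u,v,W[v,u].round(3))
t=cv2.imread("pics/top0.png"); cv2.imwrite("pics/v1.png",cv2.resize(t[60:320,30:500],None,fx=1.7,fy=1.7,interpolation=cv2.INTER_CUBIC))
t=cv2.imread("pics/scene0.png"); cv2.imwrite("pics/v2.png",cv2.resize(t[80:300,150:430],None,fx=2.7,fy=2.7,interpolation=cv2.INTER_CUBIC))
E
```

```text
[-2.09266791  2.13496809 -0.19834015] (4, 4)
scene 225 161 [ 0.561 -0.211  0.204]
scene 300 237 [0.644 0.303 0.285]
scene 386 254 [0.475 0.472 0.259]
scene 216 151 [ 0.565 -0.267  0.219]
scene 204 207 [ 0.767 -0.015  0.226]
scene 227 237 [0.749 0.086 0.163]
scene 200 116 [ 0.451 -0.585  0.182]
top 372 271 [ 0.27  -0.378  0.03 ]
top 321 172 [ 0.547 -0.212  0.198]
top 149 148 [0.593 0.245 0.318]
top 356 172 [ 0.54  -0.304  0.222]
top 260 106 [ 0.726 -0.044  0.253]
top 216 105 [0.762 0.086 0.179]
top 80 207 [0.463 0.468 0.19 ]
top 450 198 [ 0.47  -0.578  0.17 ]
```

View pics/v1.png

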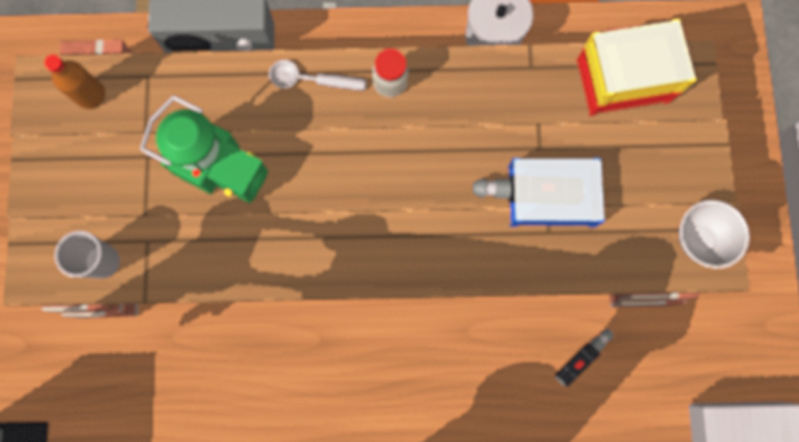

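View pics/v2.png

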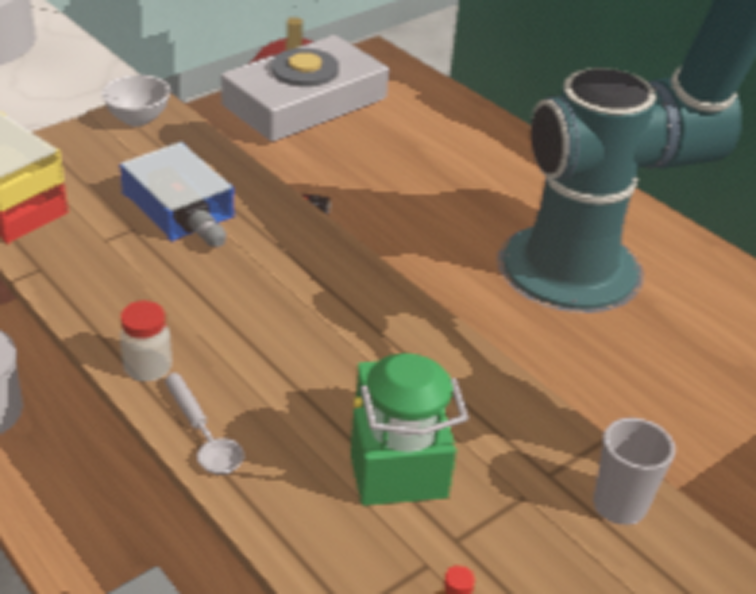

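The wanted torch is the one in the blue box (top about col 321, row 171; grey plug sticking out toward +y). The other one (372, 271) lies on the table, is smaller and isn't in a box, so it's the look-alike. Next I measure the lantern yaw, the box and the torch axis from the clouds.

```bash
python3 - <<'E'
from h import *
def rectfit(P,n):
    r=cv2.minAreaRect((P[:,:2]*1000).astype(np.float32)); print(n,len(P),"ctr",np.round(r[0],1),"size",np.round(r[1],1),"ang",round(r[2],1),"z",np.percentile(P[:,2],[5,50,95]).round(4))
for n in ("top","scene"):
    z=np.load(n+"0.npz"); W=z["W"]; hsv=cv2.cvtColor(z["im"],cv2.COLOR_BGR2HSV); H,S,V=[hsv[...,i] for i in range(3)]
    ok=z["d"]>0
    g=ok&(H>50)&(H<85)&(S>120)&(W[...,0]>.4)&(abs(W[...,1]-.25)<.2)
    print("green z hist",np.histogram(W[g][:,2],bins=np.arange(.16,.35,.01))[0])
    rectfit(W[g&(abs(W[...,2]-.245)<.006)],n+" block top")
    y=ok&(H>20)&(H<35)&(S>150)&(abs(W[...,1]-.22)<.15)&(W[...,2]>.18)&(W[...,0]>.4)
    print("yellow",np.c_[np.argwhere(y)[:,::-1],W[y].round(3)][:12])
    b=ok&(H>105)&(H<130)&(S>120)&(W[...,0]>.4)&(abs(W[...,1]+.3)<.13)
    rectfit(W[b],n+" blue")
    t=ok&(W[...,1]>-.232)&(W[...,1]<-.15)&(abs(W[...,0]-.55)<.05)&(W[...,2]>.180)
    rectfit(W[t],n+" torch end")
    print(np.polyfit(W[t][:,1],W[t][:,0],1))
    lid=ok&(abs(W[...,2]-.220)<.004)&(abs(W[...,1]+.3)<.1)&(abs(W[...,0]-.55)<.1); rectfit(W[lid],n+" lid")
E
```

```text
green z hist [  1   2  26  51  26  22  25  42 729   8   1   3   1   0  14 222 415 169]
top block top 744 ctr [594.8 240.2] size [127.7  98.3] ang 59.0 z [0.2413 0.2448 0.2484]
yellow [[163.    171.      0.554   0.229   0.224]
 [164.    171.      0.551   0.223   0.235]
 [162.    172.      0.552   0.232   0.221]
 [163.    172.      0.554   0.231   0.213]
 [164.    172.      0.553   0.227   0.217]
 [165.    172.      0.551   0.223   0.226]
 [162.    173.      0.55    0.233   0.215]
 [163.    173.      0.551   0.231   0.212]
 [164.    173.      0.551   0.228   0.213]
 [165.    173.      0.55    0.224   0.217]
 [166.    173.      0.551   0.223   0.212]
 [163.    174.      0.547   0.231   0.215]]
top blue 118 ctr [ 538.7 -306.8] size [136.6 102. ] ang 87.6 z [0.1668 0.1925 0.2168]
top torch end 208 ctr [ 553.  -204.2] size [57.9 30.4] ang 85.0 z [0.1903 0.1999 0.2052]
[0.09638774 0.57086394]
top lid 1680 ctr [ 542.4 -308.9] size [142.4 106.3] ang 88.6 z [0.2172 0.2205 0.2234]
green z hist [  0   0   1   2   5  12   9  13 101   2   1   0   0   1   8  63 160  86]
scene block top 103 ctr [602.8 258.1] size [140.7  86.2] ang 53.8 z [0.2408 0.2443 0.2476]
yellow [[2.82e+02 2.28e+02 6.18e-01 1.98e-01 2.18e-01]
 [2.82e+02 2.29e+02 6.20e-01 2.01e-01 2.18e-01]]
scene blue 76 ctr [ 549.5 -258.8] size [104.8  55.6] ang 3.8 z [0.1647 0.17   0.2069]
scene torch end 116 ctr [ 555.3 -200.2] size [36.5 63.9] ang 1.9 z [0.1826 0.1974 0.2054]
[-0.04339612  0.55195152]
scene lid 516 ctr [ 544.6 -306.5] size [148.7 104.3] ang 87.9 z [0.2168 0.2196 0.2228]
```

Request:
{"api": "carry_out", "payload": {
  "series": "0 -0.03 0.06 0; 0.02 -0.055 0.06 0; 0.03 -0.055 0.06 0; 0.03 -0.055 0.04 0; 0.03 -0.055 0 0; 0.03 -0.055 0 0; 0.03 -0.055 0 0; 0.03 -0.055 0 0; 0.03 -0.055 0 0; 0.03 -0.055 0 0; 0 -0.05 0 0; 0 0 0 0; 0 0 0 0",
  "jaw": 1
}}

```text
time: 2.62
tool_pos: [0.4663, 0.1026, 0.391]
tcp_rot: [0.532, 3.096, 0.001]
wrist_force: [0.5, -0.0, -0.2]
width: 1.002
grip_force: 0.0
```

```bash
python3 - <<'E'
from h import *
im,d,K,T=cam("wrist"); W=world(d,K,T); np.savez("w1.npz",im=im,d=d,K=K,T=T,W=W)
cv2.imwrite("pics/w1.png",im); print(T.round(3),K.round(1))
print(R.from_rotvec(bot.read_state()["tcp_rot"]).as_matrix().round(3))
for t in ("port","catch_left","lantern"):
    for r in spot_in("wrist",t)[:2]: print(t,r)
E
```

```text
[[ 0.335  0.9    0.28   0.393]
 [ 0.942 -0.32  -0.099  0.128]
 [ 0.     0.297 -0.955  0.55 ]
 [ 0.     0.     0.     1.   ]] [[270.1   0.  258.2]
 [  0.  270.1 194.1]
 [  0.    0.    1. ]]
[[-0.943  0.333  0.   ]
 [ 0.333  0.943  0.001]
 [-0.     0.001 -1.   ]]
port {'rect': [421.0, 253.4, 178.3, 135.0], 'score': 0.55}
catch_left {'rect': [420.9, 253.6, 182.1, 134.8], 'score': 0.32}
lantern {'rect': [83.2, 284.9, 67.9, 25.0], 'score': 0.69}
lantern {'rect': [420.6, 253.1, 181.4, 130.5], 'score': 0.65}
```

View pics/w1.png

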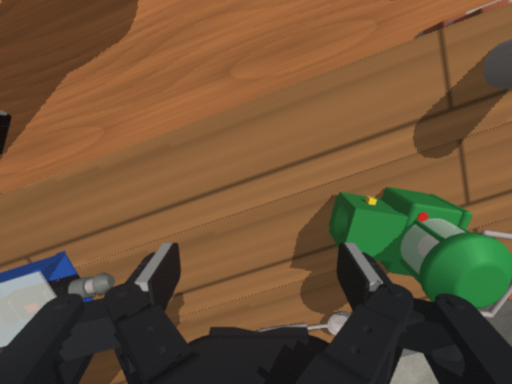

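```bash
cat > lan.py <<'E'
from h import *
from scipy.optimize import minimize
def lantern(W,im,d,n):
    hsv=cv2.cvtColor(im,cv2.COLOR_BGR2HSV); H,S=hsv[...,0],hsv[...,1]
    g=(d>0)&(H>45)&(H<90)&(S>110)&(abs(W[...,0]-.6)<.15)&(abs(W[...,1]-.25)<.17)
    P=W[g&(abs(W[...,2]-.245)<.006)][:,:2]
    top=W[g&(W[...,2]>.29)]
    f=lambda p:np.mean((np.linalg.norm(top-[p[0],p[1],p[2]],axis=1)-p[3])**2)*1e6
    print(n,len(P),len(top),"z",top[:,2].max().round(3))
    c0=(top[:,:2].min(0)+top[:,:2].max(0))/2
    yaw=np.radians(55)
    for _ in range(8):
        u=np.array([np.cos(yaw),np.sin(yaw)]);w=np.array([-u[1],u[0]])
        a=P@u; front=np.percentile(a,1.0); Q=P[(a-front<.040)]
        r=cv2.minAreaRect((Q*1000).astype(np.float32)); ang=np.radians(r[2])
        yaw=min([ang+k*np.pi/2 for k in range(-4,5)],key=lambda x:abs(x-yaw))
    b=P@w; q=Q@w; a=P@u; front=np.percentile(a,.7)
    mid=(np.percentile(q,1)+np.percentile(q,99))/2
    m=front*u+mid*w
    print(" yaw",np.degrees(yaw).round(1),"width",np.ptp(np.percentile(q,[1,99])).round(4),"mouth",m.round(4),"dome c",c0.round(4),"yaw from dome",np.degrees(np.arctan2(*(c0-m)[::-1])).round(1),"dist",np.linalg.norm(c0-m).round(4))
    # yellow tabs
    y=(d>0)&(H>20)&(H<35)&(S>140)&(abs(W[...,0]-.6)<.1)&(abs(W[...,1]-.2)<.08)&(W[...,2]>.19)&(W[...,2]<.25)
    if y.any(): print(" yellow",np.median(W[y],0).round(4), y.sum())
if __name__=="__main__":
    for n in ("w1","top0"):
        z=np.load(n+".npz"); lantern(z["W"],z["im"],z["d"],n)
E
python3 lan.py
python3 - <<'E'
from h import *
z=np.load("w1.npz");W=z["W"];d=z["d"]
t=(d>0)&(W[...,1]>-.232)&(W[...,1]<-.12)&(abs(W[...,0]-.55)<.05)&(W[...,2]>.180)
P=W[t];print(len(P),P.min(0),P.max(0),P.mean(0),np.polyfit(P[:,1],P[:,0],1))
E
```

```text
w1 3509 5258 z 0.475
 yaw 58.0 width 0.0558 mouth [0.5622 0.1878] dome c [0.5598 0.2379] yaw from dome 92.9 dist 0.0501
 yellow [0.5501 0.2297 0.2139] 71
top0 762 849 z 0.336
 yaw 60.6 width 0.0623 mouth [0.5658 0.1844] dome c [0.6155 0.2742] yaw from dome 61.0 dist 0.1027
 yellow [0.5508 0.2281 0.2147] 16
763 [ 0.53648851 -0.23193913  0.18002317] [ 0.56955716 -0.17281871  0.20483929] [ 0.55007214 -0.19869018  0.19547927] [0.15855967 0.58157639]
```

Request:
{"api": "carry_out", "payload": {
  "series": "0.02 -0.055 0 0; 0.02 -0.055 0 0; 0.02 -0.055 0 6; 0.01 -0.055 0 10; 0 -0.04 -0.01 3; 0 -0.02 -0.02 0; 0 0 -0.03 0; 0 0 0 0; 0 0 0 0"
}}

```text
time: 3.95
tool_pos: [0.5366, -0.1765, 0.3313]
tcp_rot: [0.011, 3.141, 0.0]
wrist_force: [-0.9, -0.0, -0.4]
width: 0.997
grip_force: 0.0
```

Request:
{"api": "carry_out", "payload": {
  "series": "0 0 0 -10.5; 0 0 0 -10.5; 0 0 0 -10.5; 0 0 0 -10.5; 0.002 -0.005 0 -10.5; 0.002 -0.005 0 -10.5; 0.002 -0.005 0 -10.5; 0.002 -0.005 0 -10.5; 0.002 -0.005 0 -6; 0 0 0 0; 0 0 0 0",
  "jaw": 1
}}

```text
time: 5.32
tool_pos: [0.5467, -0.2022, 0.332]
tcp_rot: [2.227, 2.214, 0.001]
wrist_force: [0.3, 0.6, 0.2]
width: 0.999
grip_force: 0.0
```

```bash
cat > t2.py <<'E'
from h import *
s=bot.read_state();print(s["time"],s["tool_pos"].round(4),s["tcp_rot"].round(3),s["q"].round(2))
im,d,K,T=cam("wrist"); W=world(d,K,T); np.savez("w2.npz",im=im,d=d,K=K,T=T,W=W)
for t in ("torch_tip","tier_mouth"):
    for r in spot_in("wrist",t)[:2]:
        print(t,np.round(r["rect"]),round(r["score"],2))
t=(d>0)&(W[...,1]>-.25)&(W[...,1]<-.12)&(abs(W[...,0]-.55)<.035)&(W[...,2]>.176)&(W[...,2]<.212)
P=W[t];print(len(P),P.min(0).round(4),P.max(0).round(4))
for y in np.arange(-.245,-.16,.005):
    q=P[abs(P[:,1]-y)<.0025]
    if len(q)>5: print(round(y,4),len(q),"x",np.percentile(q[:,0],[2,98]).round(4),"mid",np.percentile(q[:,0],[2,98]).mean().round(4),"ztop",np.percentile(q[:,2],97).round(4))
cv2.imwrite("pics/w2.png",im)
E
python3 t2.py
```

```text
5.325 [ 0.5467 -0.2022  0.332 ] [2.227e+00 2.214e+00 1.000e-03] [-0.4   0.04  1.65  0.    1.46 -0.39]
torch_tip [265. 188.  36.  68.] 0.68
torch_tip [114. 245.  49.  43.] 0.63
tier_mouth [258. 263.  98. 124.] 0.64
1671 [ 0.5325 -0.2446  0.1766] [ 0.5723 -0.1745  0.2084]
-0.245 16 x [0.5414 0.5718] mid 0.5566 ztop 0.2083
-0.24 168 x [0.5332 0.5715] mid 0.5523 ztop 0.2081
-0.235 203 x [0.5339 0.5702] mid 0.552 ztop 0.2067
-0.23 114 x [0.5377 0.5681] mid 0.5529 ztop 0.2042
-0.225 107 x [0.5377 0.568 ] mid 0.5529 ztop 0.2035
-0.22 119 x [0.5378 0.5679] mid 0.5528 ztop 0.2038
-0.215 113 x [0.5391 0.5691] mid 0.5541 ztop 0.2036
-0.21 145 x [0.5391 0.5688] mid 0.5539 ztop 0.2031
-0.205 82 x [0.5438 0.5656] mid 0.5547 ztop 0.199
-0.2 90 x [0.5438 0.5654] mid 0.5546 ztop 0.1992
-0.195 77 x [0.5422 0.5698] mid 0.556 ztop 0.2031
-0.19 126 x [0.5405 0.5698] mid 0.5552 ztop 0.2034
-0.185 133 x [0.5412 0.569 ] mid 0.5551 ztop 0.2026
-0.18 108 x [0.544  0.5664] mid 0.5552 ztop 0.2003
-0.175 70 x [0.5473 0.5641] mid 0.5557 ztop 0.1966
```

View pics/w2.png

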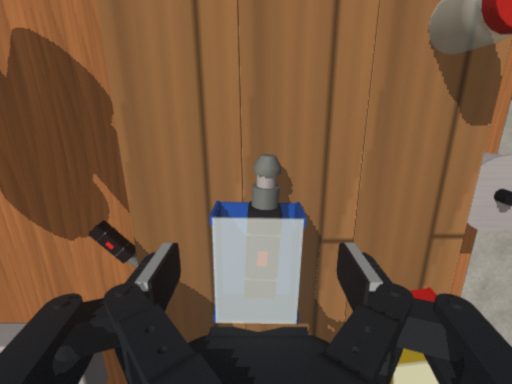

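The picture shows the wanted torch at (265,188), its grey plug end out of the blue box. The small look-alike lies on the table at (114,245). Now descending to the grey tube.

Request:
{"api": "carry_out", "payload": {
  "series": "0.003 -0.008 -0.04 -2.3; 0.0035 -0.0085 -0.04 0; 0 0 -0.035 0; 0 0 -0.02 0; 0 0 -0.013 0; 0 0 0 0; 0 0 0 0",
  "jaw": 1
}}

```text
time: 6.35
tool_pos: [0.5538, -0.2195, 0.1845]
tcp_rot: [2.272, 2.166, 0.002]
wrist_force: [-0.3, 0.3, 0.1]
width: 1.0
grip_force: 0.0
```

Request:
{"api": "carry_out", "payload": {
  "series": "0 0 0 0; 0 0 0 0; 0 0 0 0; 0 0 0 0; 0 0 0 0; 0 0 0 0",
  "jaw": -1,
  "grip_force": 50
}}

```text
time: 7.1
tool_pos: [0.5538, -0.2195, 0.1849]
tcp_rot: [2.273, 2.165, 0.002]
wrist_force: [-1.6, 1.0, 6.6]
width: 0.003
grip_force: 3.3
```

```bash
python3 - <<'E'
from h import *
im,d,K,T=cam("wrist"); im2,_,_,_=cam("scene"); im3,_,_,_=cam("top")
cv2.imwrite("pics/v3.png",np.hstack([im[100:384,100:420], cv2.resize(im2[120:200,180:280],(355,284),interpolation=2)])); s=bot.read_state();print(s["width"],s["grip_force"],s["wrist_force"])
E
```

```text
-8.446867734719853e-05 3.3413925021886826 [-0.63726519  0.61219398  6.33643661]
```

View pics/v3.png

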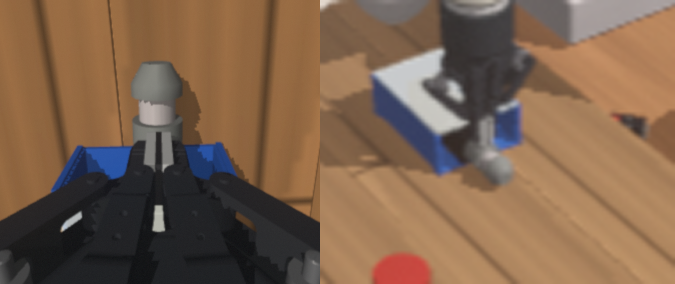

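```bash
python3 - <<'E'
from h import *
s=bot.read_state();print(s["tool_pos"])
im,d,K,T=cam("wrist"); W=world(d,K,T)
for v in range(160,300,8): print(v,[(W[v,u].round(3).tolist()) for u in (240,257,262,275)])
E
```

```text
[ 0.55380666 -0.21945063  0.18491663]
160 [[0.542, -0.175, 0.165], [0.554, -0.175, 0.164], [0.557, -0.176, 0.164], [0.566, -0.176, 0.164]]
168 [[0.544, -0.176, 0.187], [0.554, -0.175, 0.194], [0.556, -0.143, 0.344], [0.566, -0.182, 0.164]]
176 [[0.544, -0.179, 0.193], [0.554, -0.179, 0.197], [0.556, -0.179, 0.194], [0.564, -0.181, 0.19]]
184 [[0.543, -0.184, 0.194], [0.553, -0.183, 0.197], [0.556, -0.183, 0.199], [0.564, -0.184, 0.195]]
192 [[0.543, -0.188, 0.195], [0.553, -0.187, 0.199], [0.556, -0.188, 0.198], [0.563, -0.189, 0.195]]
200 [[0.542, -0.195, 0.19], [0.553, -0.191, 0.201], [0.556, -0.192, 0.199], [0.564, -0.197, 0.186]]
208 [[0.542, -0.2, 0.189], [0.553, -0.198, 0.195], [0.555, -0.198, 0.196], [0.564, -0.202, 0.187]]
216 [[0.542, -0.205, 0.189], [0.552, -0.203, 0.196], [0.555, -0.204, 0.195], [0.563, -0.207, 0.188]]
224 [[0.542, -0.209, 0.194], [0.552, -0.208, 0.196], [0.555, -0.209, 0.195], [0.563, -0.209, 0.196]]
232 [[0.542, -0.212, 0.197], [0.552, -0.209, 0.206], [0.555, -0.209, 0.205], [0.563, -0.213, 0.197]]
240 [[0.541, -0.218, 0.196], [0.552, -0.209, 0.216], [0.555, -0.209, 0.216], [0.562, -0.218, 0.198]]
248 [[0.543, -0.212, 0.216], [0.552, -0.209, 0.224], [0.555, -0.209, 0.225], [0.561, -0.212, 0.219]]
256 [[0.544, -0.212, 0.226], [0.552, -0.209, 0.232], [0.555, -0.209, 0.232], [0.561, -0.213, 0.226]]
264 [[0.545, -0.207, 0.241], [0.552, -0.208, 0.24], [0.554, -0.208, 0.239], [0.56, -0.208, 0.241]]
272 [[0.545, -0.206, 0.249], [0.552, -0.212, 0.239], [0.554, -0.213, 0.239], [0.56, -0.206, 0.249]]
280 [[0.546, -0.207, 0.252], [0.552, -0.216, 0.239], [0.554, -0.216, 0.24], [0.559, -0.208, 0.252]]
288 [[0.546, -0.208, 0.256], [0.552, -0.22, 0.24], [0.554, -0.22, 0.24], [0.559, -0.207, 0.258]]
296 [[0.547, -0.202, 0.268], [0.551, -0.225, 0.239], [0.554, -0.225, 0.239], [0.559, -0.202, 0.269]]
```

Request:
{"api": "carry_out", "payload": {
  "series": "0 0 0.005 0; 0 0 0 0; 0 0 0 0; 0 0 0 0; 0 0 0 0; 0 0 0 0",
  "jaw": 1
}}

```text
time: 8.05
tool_pos: [0.5527, -0.2191, 0.1877]
tcp_rot: [-2.274, -2.167, 0.0]
wrist_force: [0.1, 0.0, -0.8]
width: 0.999
grip_force: 0.0
```

```bash
cat > f.py <<'E'
from h import *
s=bot.read_state();p=s["tool_pos"];print(p.round(4),s["width"])
im,d,K,T=cam("wrist"); W=world(d,K,T)
for sg in(-1,1):
    m=(d>0)&(abs(W[...,1]-p[1])<.016)&(sg*(W[...,0]-p[0])>.025)&(abs(W[...,0]-p[0])<.065)&(W[...,2]>.170)
    q=W[m]; print(sg,len(q),"zpercentiles",np.percentile(q[:,2],[0,1,3,10]).round(4), "x near tip",np.percentile(q[q[:,2]<np.percentile(q[:,2],15)][:,0],[5,95]).round(4))
t=(d>0)&(W[...,1]>-.25)&(W[...,1]<-.12)&(abs(W[...,0]-.555)<.03)&(W[...,2]>.176)&(W[...,2]<.212)
P=W[t]
for y in np.arange(-.24,-.16,.008):
    q=P[abs(P[:,1]-y)<.003]
    if len(q)>5: print(round(y,4),len(q),"x",np.percentile(q[:,0],[2,98]).round(4),np.percentile(q[:,0],[2,98]).mean().round(4),"ztop",np.percentile(q[:,2],95).round(4))
E
python3 f.py
```

```text
[ 0.5527 -0.2191  0.1877] 0.9994422143715078
-1 8705 zpercentiles [0.2176 0.2222 0.2264 0.2382] x near tip [0.4971 0.5093]
1 11592 zpercentiles [0.2182 0.2228 0.2282 0.2424] x near tip [0.5936 0.6065]
-0.24 673 x [0.5316 0.5703] 0.551 ztop 0.2078
-0.232 514 x [0.5348 0.5661] 0.5505 ztop 0.2036
-0.224 430 x [0.5368 0.5663] 0.5516 ztop 0.2034
-0.216 434 x [0.5373 0.5662] 0.5517 ztop 0.2033
-0.208 485 x [0.5371 0.5628] 0.5499 ztop 0.2013
-0.2 333 x [0.5416 0.5626] 0.5521 ztop 0.199
-0.192 489 x [0.5379 0.5675] 0.5527 ztop 0.2031
-0.184 584 x [0.5389 0.5663] 0.5526 ztop 0.2025
-0.176 424 x [0.543  0.5624] 0.5527 ztop 0.1977
```

Torch is back flat and undisturbed. The image shows the fingertips really stand about 27 mm higher than the stated TCP offset implies, so I go lower, carefully.

Request:
{"api": "carry_out", "payload": {
  "series": "0 0 -0.01 0; 0 0 -0.01 0; 0 0 -0.005 0; 0 0 -0.005 0; 0 0 0 0"
}}

```text
time: 8.72
tool_pos: [0.5525, -0.219, 0.1573]
tcp_rot: [-2.274, -2.167, 0.001]
wrist_force: [-0.5, -0.5, 0.5]
width: 0.997
grip_force: 0.0
```

```bash
python3 f.py | head -3; python3 -c "
from h import *
print(bot.read_state()['wrist_force'])"
```

```text
[ 0.5525 -0.219   0.1573] 0.9974808112121637
-1 8784 zpercentiles [0.1868 0.1916 0.1961 0.2079] x near tip [0.4969 0.5091]
1 11622 zpercentiles [0.1864 0.1921 0.1979 0.212 ] x near tip [0.5934 0.6063]
[ 0.04074356  0.69405858 -0.35119918]
```

Request:
{"api": "carry_out", "payload": {
  "series": "0 0 0 0; 0 0 0 0; 0 0 0 0; 0 0 0 0; 0 0 0 0",
  "jaw": -1,
  "grip_force": 50
}}

```text
time: 9.4
tool_pos: [0.5531, -0.2192, 0.1584]
tcp_rot: [2.274, 2.167, 0.001]
wrist_force: [-0.5, -0.1, 3.6]
width: 0.357
grip_force: 49.3
```

Request:
{"api": "carry_out", "payload": {
  "series": "0 0.008 0 0; 0.0005 0.015 0 0; 0.0005 0.015 0 0; 0.0005 0.015 0 0; 0.0005 0.015 0 0; 0.0005 0.015 0 0; 0.0005 0.015 0 0; 0.0005 0.015 0 0; 0.0005 0.015 0 0; 0.0005 0.015 0 0; 0.0005 0.015 0 0; 0 0.01 0 0; 0 0 0 0"
}}

```text
time: 11.02
tool_pos: [0.5578, -0.0504, 0.1579]
tcp_rot: [-2.273, -2.168, 0.0]
wrist_force: [-0.2, 0.4, -2.1]
width: 0.353
grip_force: 49.5
```

```bash
cat > t3.py <<'E'
from h import *
z0=bot.read_state();p=z0["tool_pos"];print(p.round(4))
for n in ("top","scene"):
    im,d,K,T=cam(n); W=world(d,K,T); cv2.imwrite(f"pics/{n}3.png",im)
    t=(d>0)&(W[...,1]>-.23)&(W[...,1]<.06)&(abs(W[...,0]-.56)<.04)&(W[...,2]>.178)&(W[...,2]<.215)
    P=W[t]
    for y in np.arange(-.2,.05,.015):
        q=P[abs(P[:,1]-y)<.0075]
        if len(q)>5: print(n,round(y,4),len(q),"x",np.percentile(q[:,0],[2,98]).round(4),"ztop",np.percentile(q[:,2],95).round(4))
E
python3 t3.py
```

```text
[ 0.5578 -0.0504  0.1579]
top -0.185 48 x [0.5315 0.5688] ztop 0.2091
top -0.17 87 x [0.5315 0.5698] ztop 0.21
top -0.155 81 x [0.5314 0.5702] ztop 0.21
top -0.14 82 x [0.5323 0.5706] ztop 0.2102
top -0.125 23 x [0.5329 0.5631] ztop 0.2111
top -0.095 65 x [0.5335 0.571 ] ztop 0.2106
top -0.08 45 x [0.5341 0.5531] ztop 0.2099
top -0.065 9 x [0.5339 0.5423] ztop 0.208
top -0.035 8 x [0.5335 0.549 ] ztop 0.1962
top -0.02 35 x [0.5404 0.5642] ztop 0.2052
top -0.005 16 x [0.546  0.5657] ztop 0.2021
scene -0.185 13 x [0.5385 0.5736] ztop 0.2071
scene -0.17 36 x [0.5362 0.5753] ztop 0.2078
scene -0.155 38 x [0.5367 0.5755] ztop 0.2076
scene -0.14 21 x [0.5454 0.5776] ztop 0.2076
scene -0.125 7 x [0.5738 0.5762] ztop 0.1932
scene -0.11 9 x [0.5494 0.5762] ztop 0.209
scene -0.095 9 x [0.5602 0.5772] ztop 0.2071
scene -0.065 21 x [0.5381 0.5744] ztop 0.2095
scene -0.05 61 x [0.5363 0.5874] ztop 0.2114
scene -0.035 52 x [0.533  0.5818] ztop 0.2126
scene -0.02 34 x [0.5446 0.5759] ztop 0.2049
scene -0.005 27 x [0.5527 0.5711] ztop 0.2013
```

Request:
{"api": "carry_out", "payload": {
  "series": "0 0 -0.0015 0; 0 0 -0.0015 0; 0 0 0 0"
}}

```text
time: 11.5
tool_pos: [0.558, -0.0516, 0.1554]
tcp_rot: [2.275, 2.166, 0.0]
wrist_force: [-1.5, -0.8, 2.7]
width: 0.355
grip_force: 50.0
```

Request:
{"api": "carry_out", "payload": {
  "series": "0 0 0 0; 0 0 0 0; 0 0 0 0; 0 0 0 0; 0 0 0.03 0; 0 0 0.05 0; 0 -0.01 0.05 0; 0 -0.02 0.02 0; 0 0 0 0; 0 0 0 0",
  "jaw": 1
}}

```text
time: 12.75
tool_pos: [0.5566, -0.081, 0.3023]
tcp_rot: [-2.273, -2.164, 0.003]
wrist_force: [0.6, -0.0, -1.3]
width: 1.001
grip_force: 0.0
```

```bash
cat > t4.py <<'E'
from h import *
s=bot.read_state();print(s["time"],s["tool_pos"].round(4),s["tcp_rot"].round(3))
im,d,K,T=cam("wrist"); W=world(d,K,T); cv2.imwrite("pics/w4.png",im)
t=(d>0)&(W[...,1]>-.225)&(W[...,1]<.05)&(abs(W[...,0]-.555)<.04)&(W[...,2]>.176)&(W[...,2]<.212)
P=W[t];c=[]
for y in np.arange(-.20,.02,.01):
    q=P[abs(P[:,1]-y)<.005]
    if len(q)>5:
        m=np.percentile(q[:,0],[2,98]).mean(); c.append((y,m)); print(round(y,3),len(q),np.percentile(q[:,0],[2,98]).round(4),m.round(4),np.percentile(q[:,2],95).round(4))
c=np.array(c[1:-1]);print(np.polyfit(c[:,0],c[:,1],1),"y range",np.percentile(P[:,1],[.5,99.5]))
E
python3 t4.py
```

```text
12.75 [ 0.5566 -0.081   0.3023] [-2.273 -2.164  0.003]
-0.19 10 [0.548 0.569] 0.5585 0.2026
-0.18 253 [0.5335 0.5716] 0.5525 0.205
-0.17 286 [0.5334 0.5719] 0.5527 0.2052
-0.16 295 [0.5339 0.5721] 0.553 0.205
-0.15 306 [0.5336 0.5724] 0.553 0.205
-0.14 299 [0.5345 0.5727] 0.5536 0.2054
-0.13 321 [0.5351 0.573 ] 0.554 0.2066
-0.12 351 [0.5348 0.5733] 0.554 0.2065
-0.11 338 [0.5353 0.5735] 0.5544 0.2051
-0.1 357 [0.5358 0.5738] 0.5548 0.2051
-0.09 367 [0.5358 0.574 ] 0.5549 0.205
-0.08 379 [0.5365 0.5743] 0.5554 0.2053
-0.07 438 [0.5377 0.5744] 0.5561 0.2045
-0.06 304 [0.541  0.5717] 0.5564 0.2005
-0.05 310 [0.5417 0.572 ] 0.5569 0.2004
-0.04 274 [0.5431 0.5703] 0.5567 0.1995
-0.03 243 [0.5444 0.5717] 0.5581 0.1995
-0.02 337 [0.5431 0.5721] 0.5576 0.2003
-0.01 195 [0.5468 0.5686] 0.5577 0.197
[0.03436426 0.55838623] y range [-0.18391149 -0.00865681]
```

Request:
{"api": "carry_out", "payload": {
  "series": "-0.0013 -0.02 -0.03 0.8; -0.001 -0.019 -0.045 0; 0 0 -0.045 0; 0 0 -0.02 0; 0 0 -0.01 0; 0 0 0 0"
}}

```text
time: 13.55
tool_pos: [0.5557, -0.1198, 0.155]
tcp_rot: [-2.259, -2.184, 0.0]
wrist_force: [0.3, -0.7, 0.6]
width: 0.995
grip_force: 0.0
```

Request:
{"api": "carry_out", "payload": {
  "series": "0 0 0 0; 0 0 0 0; 0 0 0 0; 0 0 0 0; 0 0 0 0",
  "jaw": -1,
  "grip_force": 80
}}

```text
time: 14.18
tool_pos: [0.5566, -0.1204, 0.1565]
tcp_rot: [2.258, 2.181, 0.002]
wrist_force: [-0.2, 1.7, 7.0]
width: 0.458
grip_force: 82.5
```

Request:
{"api": "carry_out", "payload": {
  "series": "0 0 0.015 0; 0 0 0.03 0; 0 0.01 0.045 0; -0.01 0.03 0.045 0; -0.02 0.045 0.015 0; -0.03 0.045 0 0; -0.025 0.045 0 0; -0.01 0.03 0 0; 0 0.015 0 0; 0 0 0 0; 0 0 0 0"
}}

```text
time: 15.55
tool_pos: [0.4609, 0.099, 0.3047]
tcp_rot: [2.26, 2.182, -0.001]
wrist_force: [-0.6, -0.4, -1.3]
width: 0.454
grip_force: 81.7
```

```bash
python3 - <<'E'
from h import *
from lan import lantern
s=bot.read_state();print(s["time"],s["tool_pos"].round(4),s["tcp_rot"].round(3),s["width"],s["wrist_force"])
im,d,K,T=cam("wrist"); W=world(d,K,T); np.savez("w5.npz",im=im,d=d,K=K,T=T,W=W); cv2.imwrite("pics/w5.png",im)
m=W[...,2]<.4
lantern(W,im,d*m,"w5")
E
```

```text
15.55 [0.4609 0.099  0.3047] [ 2.260e+00  2.182e+00 -1.000e-03] 0.45377984662999893 [-0.5557854  -0.35074199 -1.25672125]Traceback (most recent call last):
  File "<stdin>", line 6, in <module>
  File "lan.py", line 9, in lantern
    print(n,len(P),len(top),"z",top[:,2].max().round(3))
                                ~~~~~~~~~~~~^^
    return umr_maximum(a, axis, None, out, keepdims, initial, where)
ValueError: zero-size array to reduction operation maximum which has no identity
```

View pics/w5.png

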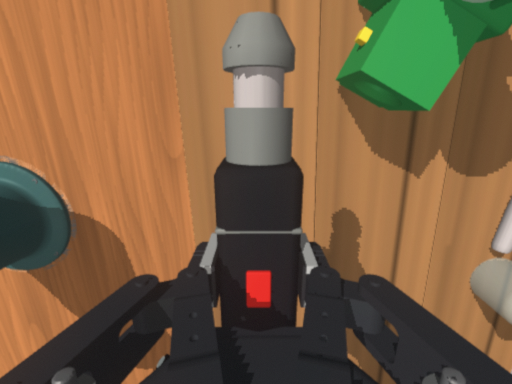

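```bash
python3 - <<'E'
from h import *
z=np.load("w5.npz");W,im,d=z["W"],z["im"],z["d"]
hsv=cv2.cvtColor(im,cv2.COLOR_BGR2HSV);H,S=hsv[...,0],hsv[...,1]
g=(d>0)&(H>45)&(H<90)&(S>110)&(W[...,1]>.1)
print("plank z",np.median(W[300:340,480:500,2]).round(4), W[60,180].round(4))
top=g&(abs(W[...,2]-.245)<.004); P=W[top][:,:2]; print(len(P),np.median(W[top][:,2]).round(4))
def ransac(Q,n=400,tol=.0008):
    best=0
    rng=np.random.default_rng(0)
    for _ in range(n):
        a,b=Q[rng.choice(len(Q),2,replace=False)]
        if np.linalg.norm(b-a)<.02: continue
        nn=np.array([-(b-a)[1],(b-a)[0]]);nn/=np.linalg.norm(nn)
        i=abs((Q-a)@nn)<tol
        if i.sum()>best: best=i.sum();bi=i
    vx,vy,x,y=cv2.fitLine((Q[bi]*1000).astype(np.float32),cv2.DIST_HUBER,0,.01,.01).ravel()
    return np.array([vx,vy]),np.array([x,y])/1000,best
# contour of top mask by edge orientation
m=cv2.morphologyEx(top.astype(np.uint8),cv2.MORPH_CLOSE,np.ones((3,3)))
c=max(cv2.findContours(m,0,1)[0],key=len)[:,0]
C=W[c[:,1],c[:,0]];ok=(abs(C[:,2]-.245)<.005)&(c[:,1]>2)&(c[:,0]<508);C=C[ok][:,:2];c=c[ok]
for k in range(3):
    v,p,nb=ransac(C); a=np.degrees(np.arctan2(v[1],v[0]))%180
    nn=np.array([-v[1],v[0]]); i=abs((C-p)@nn)<.0012
    e=(C[i]-p)@v
    print("edge ang",a.round(2),"pt",p.round(4),"n",nb,"ends",(p+v*e.min()).round(4),(p+v*e.max()).round(4),"len",np.ptp(e).round(4))
    C=C[~i]
# front face
f=g&(W[...,2]<.236)&(W[...,2]>.17)&(W[...,1]<.235); F=W[f]; print("face pts",len(F))
if len(F)>20:
    v,p,nb=ransac(F[:,:2],tol=.0015); print("face ang",np.degrees(np.arctan2(v[1],v[0]))%180,p.round(4),nb)
# torch
t=(d>0)&(abs(W[...,0]-.462)<.035)&(W[...,2]>.30)&(W[...,2]<.37)&(W[...,1]>.1)
Q=W[t]; cc=[]
for y in np.arange(.12,.235,.01):
    q=Q[abs(Q[:,1]-y)<.004]
    if len(q)>10: cc.append((y,np.percentile(q[:,0],[1,99]).mean())); print(y.round(3),np.percentile(q[:,0],[1,99]).round(4),cc[-1][1].round(4),np.percentile(q[:,2],97).round(4))
cc=np.array(cc);print(np.polyfit(cc[:,0],cc[:,1],1),"tip y",np.percentile(Q[:,1],99.8))
E
```

```text
plank z 0.1639 [0.3851 0.2255 0.1654]
9418 0.2438
edge ang 60.46 pt [0.611  0.1993] n 82 ends [0.5943 0.1699] [0.6329 0.2379] len 0.0781
edge ang 150.6 pt [0.5659 0.1859] n 69 ends [0.5391 0.201 ] [0.5925 0.1709] len 0.0613
edge ang 60.73 pt [0.55   0.2204] n 65 ends [0.5397 0.2021] [0.5629 0.2434] len 0.0473
face pts 2013
face ang 150.70732 [0.5676 0.1849] 886
0.12 [0.441  0.4798] 0.4604 0.3533
0.13 [0.4414 0.48  ] 0.4607 0.3532
0.14 [0.4418 0.4804] 0.4611 0.3532
0.15 [0.4428 0.4797] 0.4612 0.3529
0.16 [0.4468 0.4768] 0.4618 0.3487
0.17 [0.447  0.4773] 0.4621 0.3487
0.18 [0.4495 0.4735] 0.4615 0.3449
0.19 [0.4485 0.4777] 0.4631 0.3481
0.2 [0.4482 0.4778] 0.463 0.3484
0.21 [0.4525 0.4737] 0.4631 0.3444
[0.03095501 0.45668872] tip y 0.2117726893037183
```

Request:
{"api": "carry_out", "payload": {
  "series": "0 -0.03 0 0; 0.0066 -0.0262 0 -6; 0.01 0 0 -7; 0.01 0 0 -7; 0 0 0 -7.6; 0 0 -0.03 0; 0 0 -0.04 0; 0 0 -0.035 0; 0 0 -0.0183 0; 0 0 0 0; 0 0 0 0; 0 0 0 0"
}}

```text
time: 17.1
tool_pos: [0.4885, 0.0436, 0.1835]
tcp_rot: [2.713, 1.58, 0.004]
wrist_force: [-0.1, 0.1, -1.2]
width: 0.454
grip_force: 81.7
```

```bash
cat > t6.py <<'E'
from h import *
s=bot.read_state();print(s["time"],s["tool_pos"].round(4),s["tcp_rot"].round(3),s["width"],s["wrist_force"].round(1))
im,d,K,T=cam("wrist"); W=world(d,K,T); np.savez("w6.npz",im=im,d=d,K=K,T=T,W=W); cv2.imwrite("pics/w6.png",im)
M=np.array([.5666,.1854]);y=np.radians(60.6);u=np.array([np.cos(y),np.sin(y)]);w=np.array([-u[1],u[0]])
A=(W[...,:2]-M)@u; B=(W[...,:2]-M)@w
t=(d>0)&(abs(B)<.03)&(W[...,2]>.195)&(W[...,2]<.235)&(A<.0)&(A>-.15)
a,b,z=A[t],B[t],W[...,2][t]
for k in np.arange(-.13,0,.008):
    i=abs(a-k)<.004
    if i.sum()>15: print(k.round(3),i.sum(),np.percentile(b[i],[1,99]).round(4),np.percentile(b[i],[1,99]).mean().round(4),np.percentile(z[i],97).round(4))
print("tip a",np.percentile(a,99.8).round(4))
hsv=cv2.cvtColor(im,cv2.COLOR_BGR2HSV);H,S=hsv[...,0],hsv[...,1]
g=(d>0)&(H>45)&(H<90)&(S>110)&(abs(W[...,2]-.245)<.005)&(abs(B)<.045)
if g.sum()>50:
    print("block",g.sum(),"z",np.median(W[...,2][g]).round(4),"front",np.percentile(A[g],1).round(4),"sides",np.percentile(B[g],[1,99]).round(4))
E
python3 t6.py
```

```text
17.1 [0.4885 0.0436 0.1835] [2.713 1.58  0.004] 0.45401984308562743 [-0.1  0.1 -1.2]
-0.13 1432 [-0.0196  0.0189] -0.0003 0.2321
-0.122 1536 [-0.0196  0.019 ] -0.0003 0.2321
-0.114 1796 [-0.0193  0.0187] -0.0003 0.2319
-0.106 1313 [-0.0158  0.0151] -0.0003 0.228
-0.098 1255 [-0.0155  0.0147] -0.0004 0.2277
-0.09 1322 [-0.0156  0.0146] -0.0005 0.2277
-0.082 1016 [-0.0117  0.0123] 0.0003 0.2262
-0.074 1050 [-0.0114  0.0103] -0.0005 0.2233
-0.066 1754 [-0.0157  0.0145] -0.0006 0.2276
-0.058 1218 [-0.0146  0.0134] -0.0006 0.2268
-0.05 495 [-0.0108  0.0095] -0.0006 0.2225
tip a -0.0497
```

Request:
{"api": "carry_out", "payload": {
  "series": "0 0 -0.002 0; 0.0049 0.0087 0 0; 0.0049 0.0087 0 0; 0.0049 0.0087 0 0; 0.0049 0.0087 0 0; 0.0049 0.0087 0 0; 0.0049 0.0087 0 0; 0.0049 0.0087 0 0; 0.0025 0.0044 0 0; 0 0 0 0"
}}

```text
time: 18.4
tool_pos: [0.5244, 0.1095, 0.1798]
tcp_rot: [-2.714, -1.581, -0.002]
wrist_force: [1.1, 1.5, -0.5]
width: 0.456
grip_force: 81.9
```

Request:
{"api": "carry_out", "payload": {
  "series": "0.0025 0.0044 0 0; 0.0025 0.0044 0 0; 0.0025 0.0044 0 0; 0.0025 0.0044 0 0; 0.0025 0.0044 0 0; 0.0025 0.0044 0 0; 0 0 0 0"
}}

```text
time: 19.27
tool_pos: [0.5375, 0.1322, 0.1794]
tcp_rot: [2.712, 1.579, -0.009]
wrist_force: [-5.5, -11.0, 3.1]
width: 0.456
grip_force: 82.6
```

Request:
{"api": "carry_out", "payload": {
  "series": "0.0025 0.0044 0 0; 0.0025 0.0044 0 0; 0.001 0.0017 0 0; 0 0 0 0; 0 0 0 0"
}}

```text
time: 19.9
tool_pos: [0.5416, 0.1391, 0.1798]
tcp_rot: [2.708, 1.579, -0.02]
wrist_force: [-11.3, -20.9, 10.7]
width: 0.456
grip_force: 83.4
```

```bash
python3 t6.py; python3 - <<'E'
import cv2,numpy as np
from h import *
a=cv2.imread("pics/w6.png")[0:300,100:420]; im,_,_,_=cam("top")
cv2.imwrite("pics/v6.png",np.hstack([cv2.resize(a,(400,375)),cv2.resize(im[110:210,110:217],(400,375),interpolation=2)]))
E
```

```text
19.9 [0.5416 0.1391 0.1798] [ 2.708  1.579 -0.02 ] 0.45637700739230863 [-11.3 -20.9  10.7]
-0.082 724 [-0.0192  0.0197] 0.0002 0.2282
-0.074 925 [-0.0191  0.0194] 0.0001 0.2283
-0.066 1029 [-0.0193  0.0198] 0.0002 0.2302
-0.058 1181 [-0.0193  0.0198] 0.0003 0.2328
-0.05 1407 [-0.0293  0.0286] -0.0004 0.2329
-0.042 2169 [-0.0292  0.0294] 0.0001 0.2341
-0.034 1269 [-0.0189  0.0193] 0.0002 0.2285
-0.026 1423 [-0.0193  0.0197] 0.0002 0.2285
-0.018 1474 [-0.0191  0.0194] 0.0001 0.2285
-0.01 1565 [-0.0192  0.0194] 0.0001 0.2285
-0.002 396 [-0.0186  0.0187] 0.0001 0.2284
tip a -0.0042
block 35035 z 0.244 front 0.0011 sides [-0.0315  0.0311]
```

View pics/v6.png

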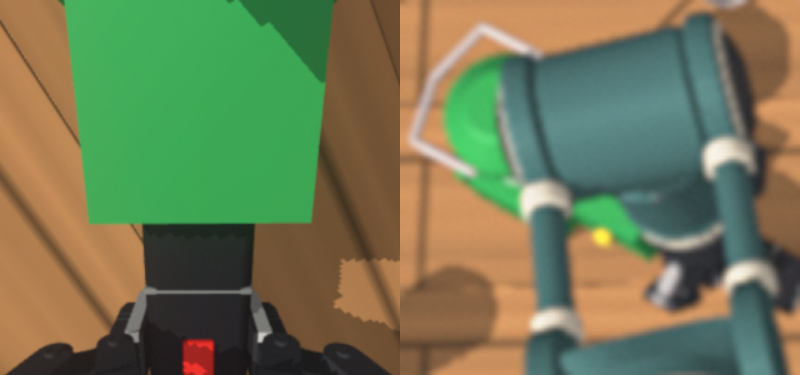

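Request:
{"api": "carry_out", "payload": {
  "series": "0.001 0.0017 0.0005 0; 0.001 0.0017 0.0005 0; 0 0 0 0; 0 0 0 0"
}}

```text
time: 20.5
tool_pos: [0.5415, 0.139, 0.1799]
tcp_rot: [2.705, 1.578, -0.032]
wrist_force: [-15.9, -33.2, 13.6]
width: 0.456
grip_force: 83.6
```

Request:
{"api": "carry_out", "payload": {
  "series": "-0.002 -0.0035 0 0; -0.002 -0.0035 0 0; 0 0 0 0"
}}

```text
time: 20.88
tool_pos: [0.5414, 0.1393, 0.1798]
tcp_rot: [2.713, 1.579, -0.008]
wrist_force: [-1.4, -8.9, 0.9]
width: 0.455
grip_force: 82.2
```

Request:
{"api": "carry_out", "payload": {
  "series": "0 0 0 0; 0 0 0 0; 0 0 0 0; 0 0 0 0; 0 0 0.02 0; 0 0 0.04 0; 0 0 0.05 0; -0.015 -0.025 0.05 0; -0.03 -0.052 0.02 0; -0.03 -0.052 0 0; -0.03 -0.052 0 0; 0 0 0 0; 0 0 0 0",
  "jaw": 1
}}

```text
time: 22.5
tool_pos: [0.4386, -0.038, 0.3617]
tcp_rot: [2.715, 1.579, 0.004]
wrist_force: [0.5, 0.3, -0.4]
width: 1.002
grip_force: 0.0
```

```bash
python3 - <<'E'
from h import *
M=np.array([.5666,.1854]);y=np.radians(60.6);u=np.array([np.cos(y),np.sin(y)]);w=np.array([-u[1],u[0]])
out=[]
for n in ("top","scene","wrist"):
    im,d,K,T=cam(n);W=world(d,K,T);A=(W[...,:2]-M)@u;B=(W[...,:2]-M)@w
    t=(d>0)&(abs(B)<.03)&(W[...,2]>.205)&(W[...,2]<.24)&(A<.01)&(A>-.16)
    if t.sum()>20: print(n,t.sum(),"A",np.percentile(A[t],[1,99]).round(4),"B",np.percentile(B[t],[1,99]).round(4),"z",np.percentile(W[...,2][t],[50,97]).round(4))
    H=cv2.cvtColor(im,cv2.COLOR_BGR2HSV); yl=(H[...,0]>20)&(H[...,0]<35)&(H[...,1]>140)&(d>0)&(abs(A-.03)<.05)&(abs(B)<.06)&(W[...,2]>.19)&(W[...,2]<.25)
    if yl.any(): print(" tabs",np.c_[A[yl],B[yl]].round(4).min(0),np.c_[A[yl],B[yl]].round(4).max(0))
    if n=="top": out.append(cv2.resize(im[110:220,110:230],(400,367),interpolation=2))
    if n=="wrist": out.append(cv2.resize(im,(400,367)))
z=np.load("top0.npz");W0=z["W"];H=cv2.cvtColor(z["im"],cv2.COLOR_BGR2HSV)
A=(W0[...,:2]-M)@u;B=(W0[...,:2]-M)@w;yl=(H[...,0]>20)&(H[...,0]<35)&(H[...,1]>140)&(abs(A-.03)<.05)&(abs(B)<.06)&(W0[...,2]>.19)&(W0[...,2]<.25);print("before tabs",np.c_[A[yl],B[yl]].round(4).min(0),np.c_[A[yl],B[yl]].round(4).max(0))
cv2.imwrite("pics/v7.png",np.hstack(out)); print(bot.read_state()["wrist_force"].round(1))
E
```

```text
top 700 A [-0.1228  0.0014] B [-0.0252  0.0237] z [0.2232 0.2308]
 tabs [ 0.0248 -0.0393] [0.039  0.0394]
scene 231 A [-0.115  -0.0174] B [-0.0216  0.0164] z [0.2222 0.2277]
 tabs [ 0.0296 -0.0402] [ 0.0383 -0.0359]
wrist 2044 A [-0.1225 -0.0818] B [-0.0206  0.0185] z [0.2191 0.2215]
before tabs [ 0.0246 -0.0393] [0.0384 0.0389]
[-0.5 -0.6 -0.3]
```

View pics/v7.png

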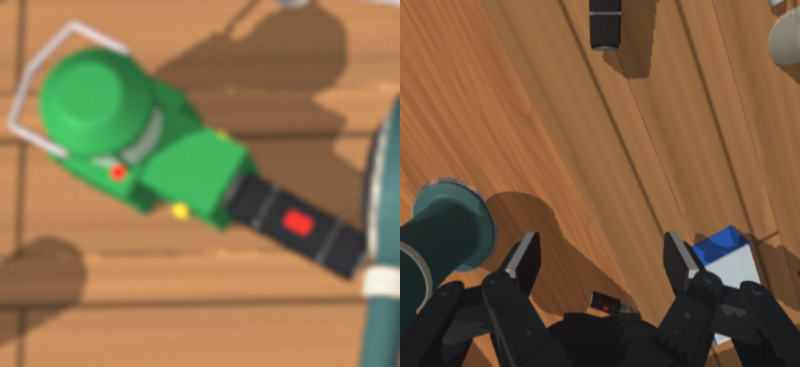

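The torch's black body stands against the port face at about top (235,190), and both yellow tabs sit where they did before insertion, so the catches are shut. The gripper is well clear. Handing in.

```bash
python3 -c "
from workcell import bot
print(bot.finish_job())"
```

```text
the job is handed in; nothing more can be done
None
```

I drew the torch out, laid it on the plank, regrasped it by its black body and pushed it home in the lantern's port, then handed the job in at about 22.7 s; by the cameras both catches are shut and it's let go, though its tail droops about 0.08 rad (limit 0.14) and the judge gave no verdict.

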